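Take the soap ball off its display stand with the tongs

ROBOT

A 7-joint arm with a two-finger parallel gripper is mounted at the origin on the work surface. World frame = base frame: x ahead of the robot, y to its left, z up, the work surface at z = 0. Lengths are in mm, angles in rad, forces in N, time in s.
With the tool pointing down it reaches from about 400 to 925 mm from the base axis. Payload 4.1 kg.
Tool frame: the origin (TCP) lies at the very end of the fingers, on their centre line; the grasp point (between the pads) lies 19 mm behind it; z points along the fingers, y is the line along which they close (so a half turn about z gives the same grasp; the last joint's range is limited). The gripper opens to 85 mm and grips with 20 to 120 N. Pads are 22 mm wide; open, the fingers measure 114 mm over their backs; the gripper's body (76 mm by 85 mm) begins 54 mm behind the grasp point. The pads swing forward as they close: fully open they stand 13 mm farther back than shut.
Start: joints at [1.154, 0.398, 0.045, 1.537, -0.019, 1.207, -0.051], TCP at [203.148, -617.474, 231.347] pointing down, gripper open.
Joint ranges: [-2.82, 2.82], [-0.49, 2.23], [-1.37, 1.46], [0, 2.46], [-1.36, 4.5], [0.23, 2], [-2.94, 2.94]. Speed limits (rad/s): [2.57, 2.57, 3.14, 3.14, 3.14, 3.14, 3.14].

INTERFACE

Orientations are given as a unit quaternion [x, y, z, w].
In Python, from station import bot gives the robot as it stands.
- The arm moves only by the tool apply_moves, never from a script. Its argument "steps" is a list of rows, each a list of 4 numbers: the shift along the world's x, y, z in mm, then the turn about the world's z in units of 5 degrees (1.0 is 5 degrees). A call has 1 to 8 rows; each row shifts and turns the commanded pose from where the row before left it; what a row does not reach is not made up. A row lasts 1/10 s, in which the tool goes at most 50 mm and 8.59 degrees, less where a joint would pass 70% of its speed; a pose out of reach is approached as far as the arm can. A call is refused whole if a number of a shift passes 50 or a number of a turn 1, either way. A call with a gripper value outside its range is refused whole. "jaw" is the opening, from 0 (shut) to 1 (fully open), set as the call begins (left out, the last holds). The fingers move at their own pace and stop on an object; "force" is the grip in N (left out, the last holds). Time passes only in rows, so rows that do not move let the fingers close. It gives the time, the measured TCP pose, the force, the opening and the grip force at its end, in the units of the state.
- bot.get_obs(): the state, without advancing time (a new reading comes with each control period).
- bot.read_camera(name): name is "scene" or "top" or "wrist"; returns (picture, depth): 480x640x3 uint8, blue, green, red; 480x640 float32, mm along the optical axis (not along the pixel's ray), 0 where there is no reading.
- bot.get_calibration(name): a dict with "fx", "fy", "cx", "cy" (pixels), "cam_to_world" (4x4, takes a point from camera to world coordinates). Camera axes: x right, y down, z forward; pixel columns grow to the right and rows downward; lengths in mm; the calibration is good to about 2 mm. A picture is of the moment at which its call begins: read the wrist's pose just before it. get_calibration takes no time and is no camera call; for the wrist camera it gives the pose at the moment of the call.
- bot.close_job(): hands the job in; it is judged then, once.
Trained networks look in the newest picture that a camera, given by its name, has taken for a name from the list of things; names that differ only in an ending like _2 or _b are one class to them, and where a whole thing is asked for, a point or a joint stands for the part that bears it (a point fixed in the world has none). Each returns a list of dicts, best first, with "conf" (0 to 1); they miss things now and then, are a little off and sometimes report something else, mostly with a low value. They report only what shows in the picture. A call takes as long as a camera call. They do not tell look-alikes from the thing itself.
- bot.trace(camera, name): "mask" (480x640 bool, what is visible of it) and "centre" ([column, row] as shares, 0 to 1, of the picture: columns of its width, rows of its height, amid what is visible of it).
- bot.spot_point(camera, name): "centre" ([column, row] as shares, 0 to 1, of the picture: columns of its width, rows of its height: a listed point, or the origin of a listed thing).
The state is a dict: "time_s": time; "q": joint angles; "joint_velocities": joint speeds; "tau": joint torques, N m; "tool_pos": TCP position; "orientation": TCP orientation; "wrist_force": force on the tool from outside, world axes, zero at the start; "wrist_torque": the same for the moment, N m; "width": opening from 0.0 (shut) to 1.0 (fully open); "grip_force": force on a finger pad.
Only numpy, scipy, OpenCV 4.12 (cv2) and the standard library are available. Lean on these libraries where they do the work, as an engineer would, in place of code of your own. Each camera call takes 0.05 s, during which the arm holds its last target. There are 200 camera calls.

TASK

A customer has chosen the round ball of soap: draw the tongs up out of their wooden holder, close their tips on the ball, and lift it well clear of its stand, at least a hand's breadth (100 mm) above it, touching the ball with the tongs only. Do not drop the ball, and leave the other soaps and goods where they stand. Finish while still holding the tongs with the ball in them, up in the air and still; nothing is put down.

Things in the scene. Friction and masses are not known exactly. Their poses are not given: they have to be found in the camera images.
- holder: Fixed dark wooden tongs holder, an open-topped oblong block 36 (x) by 88 (y) by 50 mm high, walls and floor 8 mm thick, so that the pocket is 20 by 72 mm and 42 mm deep. Origin: centre of its underside, z up; its y axis runs along the pocket's length.
- tongs: Small steel spring tongs, about 80 g, 136 mm tall, upright in the holder, tips down: a bridge (18 by 42 by 10 mm) on top, from which two arms hang, spread along the tongs' y axis (the holder's y). Origin: midway between the tips at the level of their lower ends; z up. Squeezing the two arms together from outside along y closes the tips; they spring open again when let go.
- tongs_grip (a point): Point midway between the arms' grip plates, 94 mm above the tongs' origin. The black plates, on the arms' outsides, are 18 mm wide (x) and 40 mm tall, centred at this height; over them the tongs measure about 56 mm along y when open, 49 mm when closed on the ball. Each finger must push about 3 N to start closing them, 6 N with the tips 32 mm apart, 9 N nearly shut.
- tongs_tips (a point): Point midway between the tips, 13 mm above the tongs' origin. The tips are flat upright plates 16 mm wide (x) and 26 mm tall at the ends of the arms, centred at this height; open, they are about 58 mm apart inside and 66 mm over the outsides. Some 28 percent of any squeeze at the plates beyond the spring force reaches the tips.
- squeeze_left (a joint): Angle of the tongs' arm on their +y side (rad): 0 open (58 mm between the tips), about 0.10 when the tips are parallel and 32 mm apart, 0.22 shut. The arms are coupled and always turn equally.
- squeeze_right (a joint): The same for the arm on the -y side.
- tongs_left: The tongs' arm on the +y side with its tip. Origin: its hinge, 18 mm to the side of the tongs' middle and 130 mm above the tips.
- tongs_right: The tongs' arm on the -y side; likewise.
- soap_ball: The cream-coloured round ball of soap, 32 mm in diameter, about 30 g, resting loosely in the ring on top of one of three like stands. Origin: a point on the ball's surface, its underside at the start; it turns with the ball.
- soap_ball_center (a point): Centre of the soap ball; about 53 mm above the table at the start, 13 mm above the ring's upper edge.
- stand_ball: The fixed dark steel display stand which carries the ball: foot 56 mm wide and 5 mm thick, thin stem, and on top a small ring 24 mm wide with its upper edge 40 mm above the table. Origin: centre of its underside. The three stands are alike and change places.
- stand_block: The like stand that carries the block soap.
- stand_cone: The like stand that carries the cone soap.
- soap_block: A cream-coloured block of soap, 30 by 30 by 24 mm high, loose on its stand; origin: centre of its underside. Leave it.
- soap_cone: A cream-coloured cone of soap, 34 mm wide and 34 mm high, loose on its stand; origin: centre of its underside. Leave it.
- candle: White candle jar, 68 mm wide, 66 mm high, loose; origin: centre of its underside. Leave it.
- diffuser: Amber glass bottle 64 mm wide and 88 mm high with thin reeds reaching 200 mm, loose; origin: centre of its underside. Leave it.
- perfume: Glass bottle with black cap, 44 mm wide and 110 mm high, loose; origin: centre of its underside. Leave it.
- carton: Pale carton 60 by 80 by 70 mm high, loose; origin: centre of its underside. Leave it.
- owl: Terracotta owl figurine 54 mm wide and 78 mm high, loose; origin: centre of its underside. Leave it.
- tumbler: Drinking glass 72 mm wide and 80 mm high, loose; origin: centre of its underside. Leave it.
Things that resemble listed ones, but are neither listed nor needed, are in the scene too. What is shaped like the stand_ball but green is not meant.

How it is judged:
By the outcome, as a careful person would: the job done as asked, in the order asked, and still so for the second after the job is handed in, while the arm keeps its last pose, push and grip.
It also fails if it takes over 48 s, if anything falls off the work surface, if the arm or the gripper's body presses on something with over 40 N, if the wrist force passes 120 N, or if a joint passes its speed limit or range.

## Working session

There is one attempt and no reset: what is moved stays moved. The work goes in short steps, Python scripts to look and compute and a tool call to move; the robot and the scene stay as the last step left them, time stands still between calls to the robot, and variables do not carry over. Pictures are saved under pics/ and viewed, at most 10 in all, crops included, and the job is handed in when it is done.

Besides the shell and the picture viewer there is one more tool, called after "Emit:" as a command line: name --pt "numbers of a row" for each row, then --argument value for the rest. apply_moves: Moves the arm, as the interface text tells. Its arguments: {"type":"object","properties":{"steps":{"type":"array"},"jaw":{"type":"number"},"force":{"type":"number"}},"required":["steps"]}

```bash
mkdir -p pics; cat > h.py <<'E'
import numpy as np,cv2
from station import bot
def w(cam,u,v,d,C=None):
    c=C or bot.get_calibration(cam)
    return (np.array(c["cam_to_world"])@[(u-c["cx"])*d/c["fx"],(v-c["cy"])*d/c["fy"],d,1])[:3]
def cloud(cam,mask,D):
    v,u=np.nonzero(mask&(D>0)); c=bot.get_calibration(cam); d=D[v,u]
    P=np.stack([(u-c["cx"])*d/c["fx"],(v-c["cy"])*d/c["fy"],d,np.ones_like(d)])
    return (np.array(c["cam_to_world"])@P)[:3].T
E
python3 - <<'E'
from h import *
np.set_printoptions(precision=1,suppress=True)
for cam in ["scene","top"]:
    p,D=bot.read_camera(cam); cv2.imwrite(f"pics/{cam}0.png",p)
    for n in ["holder","tongs","soap_ball","stand_ball","soap_block","soap_cone","diffuser","perfume","candle","carton","owl","tumbler"]:
        for r in bot.trace(cam,n)[:3]:
            P=cloud(cam,r["mask"],D)
            if len(P): print(cam,n,round(r["conf"],2),(np.array(r["centre"])*[640,480]).round(),np.percentile(P,[3,50,97],axis=0).round().tolist())
print(bot.get_obs())
E
```

```text
scene holder 0.96 [283. 225.] [[483.0, -241.0, 3.0], [510.0, -183.0, 35.0], [518.0, -157.0, 52.0]]
scene holder 0.47 [285. 199.] [[414.0, -314.0, 1.0], [498.0, -195.0, 102.0], [507.0, -172.0, 145.0]]
scene tongs 0.85 [288. 196.] [[489.0, -229.0, 45.0], [499.0, -191.0, 108.0], [507.0, -172.0, 145.0]]
scene tongs 0.69 [338. 299.] [[574.0, 51.0, 54.0], [588.0, 64.0, 65.0], [599.0, 74.0, 71.0]]
scene soap_ball 0.52 [337. 298.] [[566.0, 47.0, 29.0], [588.0, 64.0, 64.0], [599.0, 74.0, 70.0]]
scene stand_ball 0.89 [400. 305.] [[449.0, 111.0, 3.0], [475.0, 138.0, 6.0], [496.0, 158.0, 41.0]]
scene stand_ball 0.82 [355. 365.] [[612.0, 137.0, 4.0], [637.0, 163.0, 6.0], [656.0, 181.0, 41.0]]
scene stand_ball 0.58 [305. 267.] [[517.0, -98.0, 4.0], [543.0, -74.0, 7.0], [565.0, -53.0, 40.0]]
scene soap_block 0.5 [370. 257.] [[439.0, 15.0, 37.0], [459.0, 37.0, 64.0], [473.0, 51.0, 67.0]]
scene soap_cone 0.59 [218. 272.] [[681.0, -182.0, 8.0], [707.0, -157.0, 54.0], [725.0, -148.0, 79.0]]
scene soap_cone 0.57 [422. 348.] [[538.0, 223.0, 44.0], [550.0, 239.0, 57.0], [558.0, 250.0, 74.0]]
scene soap_co
[... 2323 characters left out ...]
 carton 0.73 [153. 326.] [[338.0, 269.0, 8.0], [376.0, 307.0, 69.0], [412.0, 350.0, 73.0]]
top owl 0.94 [380. 179.] [[674.0, -191.0, -0.0], [693.0, -166.0, 68.0], [726.0, -147.0, 79.0]]
top tumbler 0.61 [254. 162.] [[690.0, 73.0, -0.0], [732.0, 106.0, 34.0], [754.0, 134.0, 81.0]]
{'time_s': 1.3, 'q': array([ 1.2,  0.4,  0. ,  1.5, -0. ,  1.2, -0.1]), 'joint_velocities': array([-0.,  0., -0.,  0., -0.,  0.,  0.]), 'tau': array([  0. , -47.5,   1.4, -25.5,   0. ,   0. ,   0. ]), 'tool_pos': array([ 203.1, -617.5,  231.3]), 'orientation': array([1. , 0.2, 0. , 0. ]), 'wrist_force': array([ 1.4,  0.2, -0. ]), 'wrist_torque': array([-0.,  0., -0.]), 'grip_force': 0.0, 'width': 0.9959115971134656}
```

```bash
python3 - <<'E'
import cv2,numpy as np
t=cv2.imread("pics/top0.png")[130:370,110:510]
cv2.imwrite("pics/topc.png",cv2.resize(t,(800,480),interpolation=cv2.INTER_CUBIC))
E
```

```text
(no output)
```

View pics/topc.png

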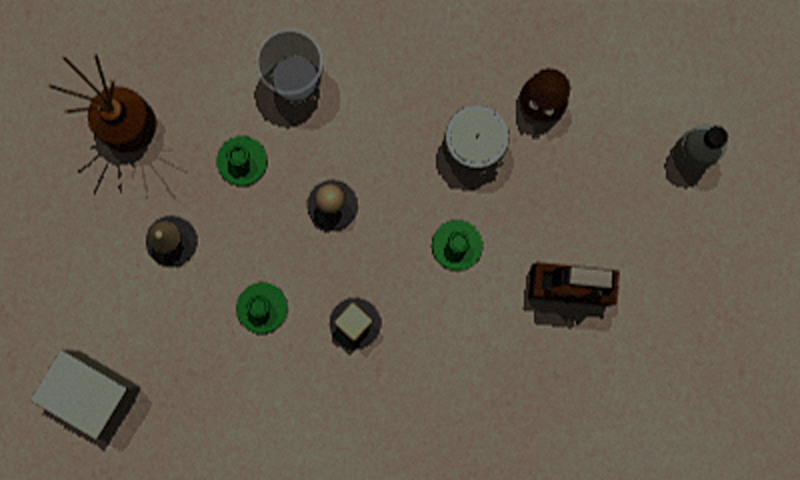

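View pics/scene0.png

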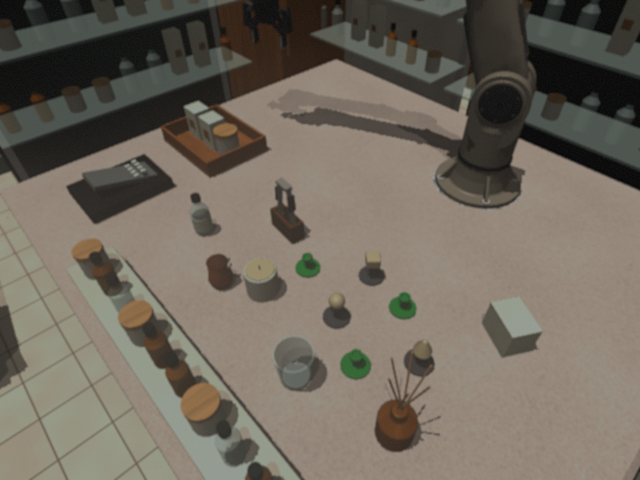

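The three stand candidates (top view) are the ball at (278,229), the cone-like soap at (193,250) and the block at (286,289). The other three stands are green and empty. The silhouette at (278,229) looks round, so I'll check it in a crop while fitting the geometry.

```bash
python3 - <<'E'
from h import *
from scipy.optimize import least_squares
np.set_printoptions(precision=3,suppress=True)
ims=[]
for cam,bx,cs in [("top",(278,229),[(276,230),(194,250)]),("scene",(337,299),[(337,305),(421,352)])]:
    p,D=bot.read_camera(cam)
    for c in cs:
        x,y=c; ims.append(cv2.resize(cv2.convertScaleAbs(p[y-25:y+25,x-25:x+25],alpha=1.8),(300,300),interpolation=cv2.INTER_CUBIC))
    r=bot.trace(cam,"soap_ball")[0]; P=cloud(cam,r["mask"],D); P=P[P[:,2]>46]
    f=least_squares(lambda c:np.linalg.norm(P-c,axis=1)-16,[583,60,53],loss="soft_l1"); print(cam,"ball",f.x,len(P),np.abs(f.fun).mean())
    r=bot.trace(cam,"tongs")[0]; Q=cloud(cam,r["mask"],D); Q=Q[(Q[:,2]>139)&(Q[:,2]<152)]
    (c,s,a)=cv2.minAreaRect(Q[:,:2].astype(np.float32)); print(cam,"bridge",c,s,a,len(Q),np.median(Q[:,2]))
    r=bot.trace(cam,"holder")[0]; Q=cloud(cam,r["mask"],D); Q=Q[(Q[:,2]>46)&(Q[:,2]<56)]
    print(cam,"holder",cv2.minAreaRect(Q[:,:2].astype(np.float32)),len(Q))
cv2.imwrite("pics/crop.png",np.vstack([np.hstack(ims[:2]),np.hstack(ims[2:])]))
o=bot.get_obs(); print(o["tool_pos"],o["orientation"],o["width"])
from scipy.spatial.transform import Rotation as R
print(R.from_quat(o["orientation"]).as_matrix())
E
```

```text
top ball [581.04   60.952  52.701] 160 1.403713637165262
top bridge (494.2713623046875, -199.8142547607422) (42.254661560058594, 18.06756019592285) 84.78628540039062 187 142.79609181393266
top holder ((494.1643981933594, -199.87060546875), (87.90425109863281, 36.213409423828125), 84.65538024902344) 239
scene ball [583.414  58.673  54.16 ] 204 0.7908411307069038
scene bridge (496.7705383300781, -201.10430908203125) (45.257835388183594, 19.080352783203125) 85.01345825195312 117 144.06631725378088
scene holder ((496.7939453125, -200.71743774414062), (89.85929870605469, 37.81864929199219), 84.84383392333984) 262
[ 203.147 -617.476  231.339] [ 0.987  0.158 -0.     0.   ] 0.9959466368819927
[[ 0.95   0.313  0.   ]
 [ 0.313 -0.95  -0.   ]
 [-0.     0.    -1.   ]]
```

View pics/crop.png

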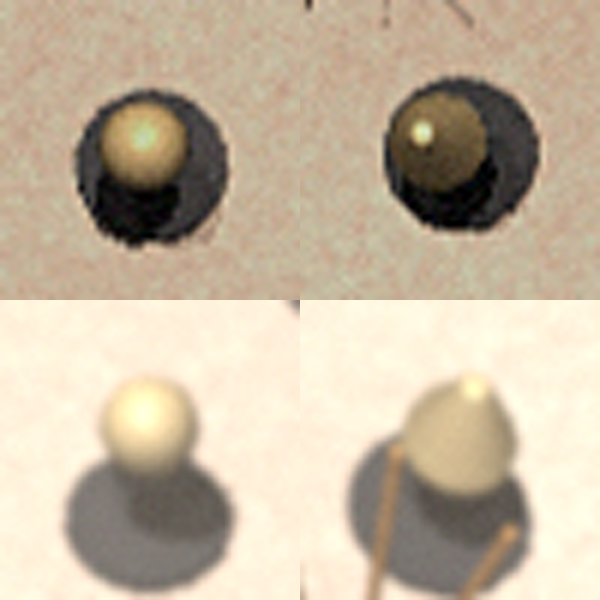

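The crop confirms it: the thing at top (278,229) is a plain sphere on a dark stand, and the other has an apex, so it is the cone. Ball ≈ (582,60,53), tongs ≈ (495.5,-200.3), long axis at 84.8°. Moving above the tongs.

Emit:
apply_moves --pt "18 26 0 -0.3" --pt "18 26 0 -0.3" --pt "18 26 0 -0.3" --pt "18 26 0 -0.3" --pt "18 26 0 -0.3" --pt "18 26 0 -0.3" --pt "18 26 0 -0.3" --pt "18 26 0 -0.3" --jaw 1.0 --force 20

```text
time_s: 2.5
tool_pos: [347.8, -408.4, 231.5]
orientation: [0.999, 0.054, 0.0, 0.0]
wrist_force: [1.0, -0.7, -0.5]
width: 1.003
grip_force: 0.0
```

Emit:
apply_moves --pt "18 26 0 -0.3" --pt "18 26 0 -0.3" --pt "18 26 0 -0.3" --pt "18 26 0 -0.3" --pt "18 26 0 -0.3" --pt "14 26 0 -0.3" --pt "10 15 0 -0.3" --pt "0 0 0 -0.2"

```text
time_s: 3.3
tool_pos: [462.9, -235.5, 231.6]
orientation: [0.999, -0.044, 0.001, -0.0]
wrist_force: [-1.0, -1.4, -0.2]
width: 1.002
grip_force: 0.0
```

```bash
python3 - <<'E'
from h import *
np.set_printoptions(precision=2,suppress=True)
o=bot.get_obs(); p,D=bot.read_camera("wrist"); cv2.imwrite("pics/w1.png",p)
print(o["tool_pos"],o["orientation"])
for n,z0,z1 in [("tongs",136,152),("holder",44,56)]:
  for r in bot.trace("wrist",n)[:2]:
    Q=cloud("wrist",r["mask"],D); Q=Q[(Q[:,2]>z0)&(Q[:,2]<z1)]
    if len(Q)>20: print(n,r["conf"],cv2.minAreaRect(Q[:,:2].astype(np.float32)),len(Q),np.median(Q[:,2]))
E
```

```text
[ 462.9  -235.51  231.57] [ 1.   -0.04  0.   -0.  ]
tongs 0.88 ((494.0286560058594, -204.7224578857422), (41.91216278076172, 18.247695922851562), 84.1943130493164) 2413 143.3446127551555
holder 0.92 ((493.6292724609375, -205.4224395751953), (87.8238296508789, 36.01481246948242), 83.99848937988281) 1785 49.85489181221993
```

View pics/w1.png

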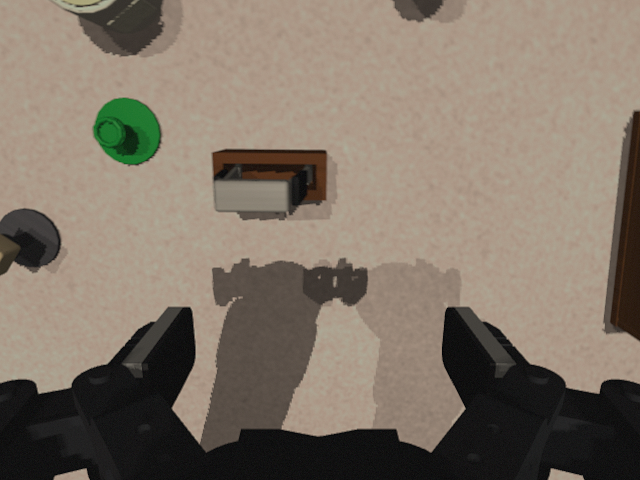

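The wrist view shows the tongs bridge at (252,195) in the holder at (270,175), clear of the fingers. The wrist fix differs from the overhead one by about 4 mm in y, so I'll align y, go lower and measure again.

Emit:
apply_moves --pt "-2 11 -12 0" --pt "-2 11 -12 0" --pt "-2 10 -12 0" --pt "0 0 0 0" --pt "0 0 0 0"

```text
time_s: 3.95
tool_pos: [454.8, -206.1, 194.9]
orientation: [0.999, -0.046, -0.0, 0.0]
wrist_force: [0.4, -0.3, 0.0]
width: 0.998
grip_force: 0.0
```

```bash
python3 - <<'E'
from h import *
np.set_printoptions(precision=2,suppress=True)
o=bot.get_obs(); p,D=bot.read_camera("wrist"); cv2.imwrite("pics/w2.png",p)
print(o["tool_pos"],o["orientation"],o["wrist_force"])
for n,z0,z1 in [("tongs",136,152),("holder",44,56)]:
  for r in bot.trace("wrist",n)[:2]:
    Q=cloud("wrist",r["mask"],D); Q=Q[(Q[:,2]>z0)&(Q[:,2]<z1)]
    if len(Q)>20: print(n,r["conf"],cv2.minAreaRect(Q[:,:2].astype(np.float32)),len(Q),np.median(Q[:,2]),(np.array(r["centre"])*[640,480]))
E
```

```text
[ 454.83 -206.14  194.85] [ 1.   -0.05 -0.    0.  ] [ 0.38 -0.27  0.04]
tongs 0.57 ((497.0101318359375, -201.3826141357422), (42.073978424072266, 18.139591217041016), 84.62420654296875) 3496 144.57552008692323 [299.58 183.22]
holder 0.55 ((497.2188415527344, -201.75328063964844), (88.19865417480469, 35.94704055786133), 84.60154724121094) 2641 51.3565775061557 [309.12 152.21]
```

With the arm still, the fix is (497,-201.4) at 84.6°, which agrees with the other cameras. The tool yaw already matches. Centring, then descending.

Emit:
apply_moves --pt "14 2 0 0" --pt "14 2 0 0" --pt "13 1 0 0" --pt "0 0 0 0" --pt "0 0 -20 0" --pt "0 0 -30 0" --pt "0 0 -20 0" --pt "0 0 -15 0"

```text
time_s: 4.9
tool_pos: [495.3, -201.2, 108.7]
orientation: [0.999, -0.046, -0.001, -0.0]
wrist_force: [0.5, 0.3, 0.4]
width: 1.001
grip_force: 0.0
```

Emit:
apply_moves --pt "0 0 -15 0" --pt "0 0 -13 0" --pt "0 0 0 0" --pt "0 0 0 0" --jaw 0.75

```text
time_s: 5.3
tool_pos: [496.3, -201.5, 82.4]
orientation: [0.999, -0.046, -0.0, 0.0]
wrist_force: [0.4, 0.2, -0.0]
width: 0.748
grip_force: 0.0
```

Emit:
apply_moves --pt "0 0 0 0" --pt "0 0 0 0" --pt "0 0 0 0" --jaw 0.66

```text
time_s: 5.6
tool_pos: [496.8, -201.9, 83.3]
orientation: [0.999, -0.046, 0.001, 0.0]
wrist_force: [-0.5, -0.2, 2.1]
width: 0.658
grip_force: 3.3
```

Emit:
apply_moves --pt "0 0 0 0" --pt "0 0 0 0" --pt "0 0 0 0" --jaw 0.635

```text
time_s: 5.9
tool_pos: [497.1, -202.0, 83.5]
orientation: [0.999, -0.046, 0.001, 0.001]
wrist_force: [-0.5, -0.8, 6.1]
width: 0.637
grip_force: 5.7
```

Emit:
apply_moves --pt "0 0 2 0" --pt "0 0 3 0" --pt "0 0 5 0" --pt "0 0 5 0" --pt "0 0 0 0"

```text
time_s: 6.4
tool_pos: [496.7, -201.6, 98.2]
orientation: [0.999, -0.046, 0.001, 0.0]
wrist_force: [0.2, 0.0, -1.0]
width: 0.639
grip_force: 3.2
```

```bash
python3 - <<'E'
from h import *
np.set_printoptions(precision=2,suppress=True)
o=bot.get_obs(); print(o["tool_pos"],o["wrist_force"],o["width"],o["grip_force"])
for cam in ["scene","top"]:
    p,D=bot.read_camera(cam); cv2.imwrite(f"pics/{cam}2.png",cv2.resize(p[110:290,200:440],(800,600)))
    for r in bot.trace(cam,"tongs")[:1]:
        Q=cloud(cam,r["mask"],D); print(cam,r["conf"],np.percentile(Q,[3,50,97],axis=0).round().tolist())
E
```

```text
[ 496.73 -201.55   98.15] [ 0.2   0.01 -0.98] 0.6386103388287615 3.177630794380093
scene 0.92 [[489.0, -228.0, 43.0], [498.0, -222.0, 88.0], [505.0, -178.0, 158.0]]
```

View pics/scene2.png

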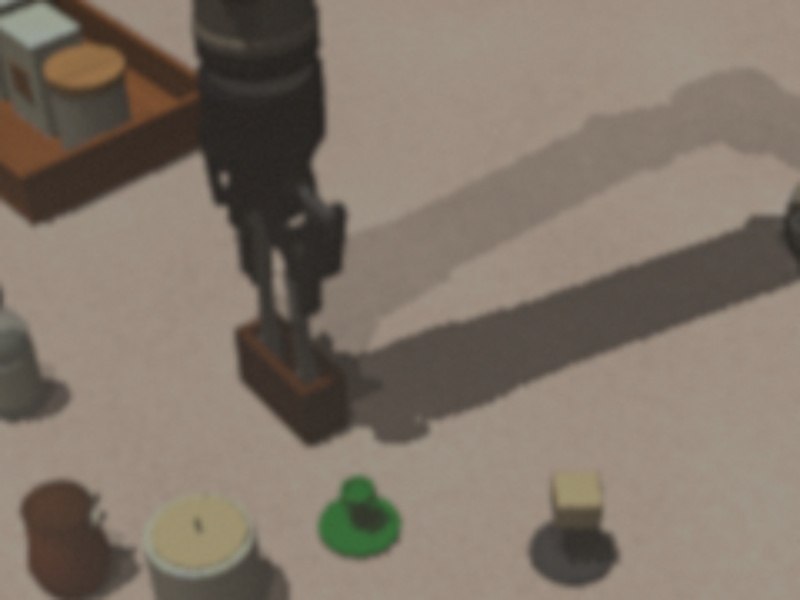

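Lifted: about 1 N of weight on the wrist, bridge up 14 mm, tongs upright between the pads and still partly in the holder. Firming the hold slightly and drawing them out.

Emit:
apply_moves --pt "0 0 0 0" --pt "0 0 5 0" --pt "0 0 10 0" --pt "0 0 15 0" --pt "0 0 15 0" --pt "0 0 15 0" --pt "0 0 15 0" --pt "0 0 5 0" --jaw 0.625

```text
time_s: 7.4
tool_pos: [497.4, -201.9, 179.8]
orientation: [0.999, -0.046, 0.002, 0.001]
wrist_force: [1.0, 0.4, -0.8]
width: 0.626
grip_force: 3.3
```

Emit:
apply_moves --pt "2 6 0 0" --pt "4 12 0 0" --pt "6 18 0 0" --pt "7 22 0 0" --pt "7 22 0 0" --pt "7 22 0 0" --pt "7 22 0 0" --pt "7 22 0 0"

```text
time_s: 8.2
tool_pos: [542.8, -52.9, 176.3]
orientation: [0.999, -0.045, -0.001, -0.0]
wrist_force: [-0.8, 0.6, -1.2]
width: 0.627
grip_force: 3.3
```

Emit:
apply_moves --pt "7 22 0 0" --pt "7 22 0 0" --pt "7 22 0 0" --pt "7 18 0 0" --pt "5 16 0 0" --pt "3 10 0 0" --pt "2 5 0 0" --pt "0 0 0 0"

```text
time_s: 9.0
tool_pos: [580.9, 60.4, 176.9]
orientation: [0.999, -0.045, -0.0, -0.0]
wrist_force: [0.3, 0.3, -0.9]
width: 0.626
grip_force: 3.4
```

Emit:
apply_moves --pt "0 0 0 0" --pt "0 0 0 0" --pt "0 0 0 0"

```text
time_s: 9.3
tool_pos: [581.1, 58.5, 177.4]
orientation: [0.999, -0.047, -0.0, 0.0]
wrist_force: [1.1, -0.3, -1.4]
width: 0.617
grip_force: 3.4
```

```bash
cat > look.py <<'E'
from h import *
from scipy.optimize import least_squares
import sys
np.set_printoptions(precision=2,suppress=True)
o=bot.get_obs(); print(o["tool_pos"],o["orientation"],o["wrist_force"],o["width"],o["grip_force"])
ims=[]
for cam in ["scene","top","wrist"]:
    p,D=bot.read_camera(cam); k=bot.spot_point(cam,"tongs_tips")[:1]; T=bot.trace(cam,"tongs")[:1]; B=bot.trace(cam,"soap_ball")[:1]
    for r in k: print(cam,"tips px",np.array(r["centre"])*[640,480],r["conf"])
    for r in bot.spot_point(cam,"soap_ball_center")[:1]: print(cam,"ball px",np.array(r["centre"])*[640,480],r["conf"])
    for r in T:
        Q=cloud(cam,r["mask"],D); print(cam,"tongs",r["conf"],len(Q),np.percentile(Q,[2,50,98],axis=0).round().tolist() if len(Q) else 0)
    for r in B:
        P=cloud(cam,r["mask"],D)
        P=P[P[:,2]>44]
        if len(P)>20: f=least_squares(lambda c:np.linalg.norm(P-c,axis=1)-16,P.mean(0)-[0,0,10],loss="soft_l1"); print(cam,"ball",r["conf"],f.x,len(P),np.abs(f.fun).mean())
    C=bot.get_calibration(cam); q=np.linalg.inv(np.array(C["cam_to_world"]))@[*(o["tool_pos"]-[0,0,60]),1]
    u,v=int(C["fx"]*q[0]/q[2]+C["cx"]),int(C["fy"]*q[1]/q[2]+C["cy"]); print(cam,"predicted tips px",u,v)
    if cam=="wrist": a=cv2.resize(p,(400,300))
    else:
        x,y=min(max(u-80,0),480),min(max(v-60,0),360); a=cv2.resize(p[y:y+120,x:x+160],(400,300),interpolation=cv2.INTER_CUBIC); print("crop",x,y)
    ims.append(cv2.convertScaleAbs(a,alpha=1.5))
ims.append(ims[0]*0)
cv2.imwrite(f"pics/{sys.argv[1]}.png",np.vstack([np.hstack(ims[:2]),np.hstack(ims[2:])]))
E
python3 look.py l1
```

```text
[581.07  58.52 177.36] [ 1.   -0.05 -0.    0.  ] [ 1.1  -0.31 -1.39] 0.6168519122092272 3.352162249725552
scene tips px [336.38 283.01] 0.78
scene ball px [338.69 300.62] 0.72
scene tongs 0.64 495 [[573.0, 33.0, 106.0], [583.0, 39.0, 159.0], [590.0, 82.0, 239.0]]
scene ball 0.46 [583.39  58.67  54.09] 211 0.7638972367285437
scene predicted tips px 337 278
crop 257 218
top predicted tips px 274 225
crop 194 165
wrist ball px [314.5 230.4] 0.69
wrist tongs 0.81 16170 [[577.0, 34.0, 127.0], [587.0, 58.0, 233.0], [592.0, 82.0, 239.0]]
wrist ball 0.77 [583.29  60.08  53.47] 1774 0.3759860563268218
wrist predicted tips px 318 262
```

View pics/l1.png

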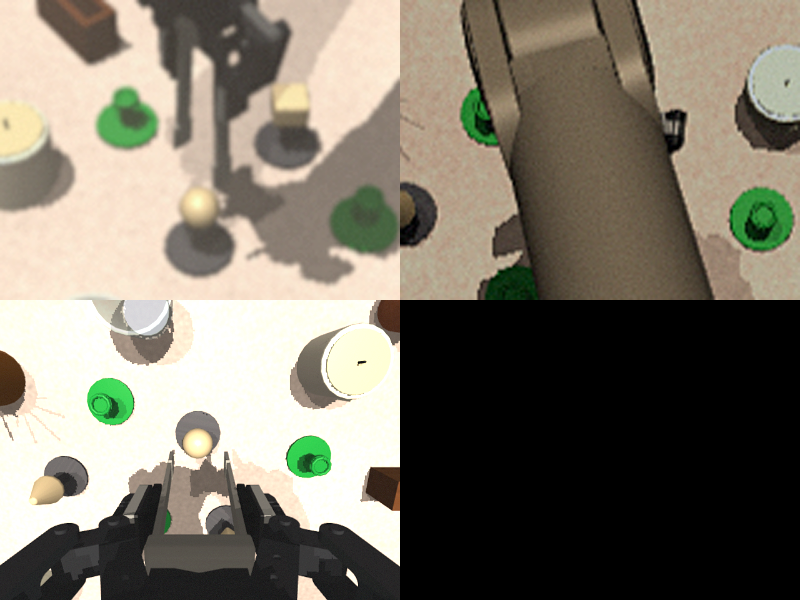

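Wrist view: both tips straddle the ball (full-resolution px ≈ 275 and 362 at row 245, ball at (315,230)). I'll get the tips' 3D positions from the wrist depth.

```bash
cat > tips.py <<'E'
from h import *
np.set_printoptions(precision=1,suppress=True)
o=bot.get_obs(); print(o["tool_pos"],o["width"],o["grip_force"],o["wrist_force"])
for cam in ["wrist","scene"]:
    p,D=bot.read_camera(cam)
    for r in bot.trace(cam,"tongs")[:1]:
        P=cloud(cam,cv2.erode(r["mask"].astype(np.uint8),np.ones((2,2)))>0,D)-[*o["tool_pos"][:2],0]; zt=np.percentile(P[:,2],99); print(cam,r["conf"],"top",zt)
        for a,b in [(-140,-110),(-110,-80),(-80,-55),(-55,-12),(-12,3)]:
            Q=P[(P[:,2]>zt+a)&(P[:,2]<zt+b)]
            for s in (-1,1):
                S=Q[(Q[:,1]*s>0)&(np.abs(Q[:,1])<45)]
                if len(S)>5: print(a,b,s,len(S),"x",np.percentile(S[:,0],[3,50,97]),"y",np.percentile(S[:,1],[3,50,97]),"z",S[:,2].min())
E
python3 tips.py
```

```text
[581.2  59.5 177.3] 0.6254408909847347 3.351753973279301 [-0.1 -0.2 -0.7]
wrist 0.85 top 238.82943153941144
-140 -110 -1 141 x [-6.6  3.9  5.3] y [-25.  -22.5 -21.3] z 105.93665097000667
-140 -110 1 153 x [-5.2  7.4  9.4] y [19.7 20.7 22.1] z 106.95419684330312
-110 -80 -1 245 x [-5.7  2.8  3.5] y [-24.5 -22.1 -20.6] z 128.85461630867152
-110 -80 1 237 x [-4.1  6.8  7.6] y [19.  20.1 21.7] z 128.85765014068943
-80 -55 -1 406 x [-5.1  3.3  6.1] y [-27.  -21.7 -19.6] z 158.8697623226525
-80 -55 1 390 x [-3.7  7.1 10.6] y [17.7 19.  23. ] z 158.88543630055088
-55 -12 -1 2189 x [-4.   3.8  6.6] y [-26.6 -22.5 -18.4] z 183.85704533971838
-55 -12 1 2133 x [-1.1  7.4 10.9] y [15.9 19.3 23.2] z 183.8831408292265
-12 3 -1 5103 x [-1.4  5.7  8.6] y [-21.1 -10.6  -0.6] z 227.47288370441618
-12 3 1 4344 x [ 0.   7.5 10.3] y [ 0.5  9.1 18.3] z 227.9904072893033
scene 0.86 top 238.70883911679783
-140 -110 -1 54 x [-9.1 -2.5  5. ] y [-24.6 -23.2 -21.8] z 104.60043868036689
-140 -110 1 47 x [-3.6  2.2  8.7] y [21.3 22.4 23.7] z 106.03347256592531
-110 -80 -1 42 x [-6.2 -1.9  2.5] y [-24.2 -22.6 -21. ] z 128.76896201442298
-110 -80 1 49 x [-1.2  3.3  7.2] y [20.  21.4 23. ] z 128.8549032256593
-80 -55 -1 37 x [-6.2 -1.9  3.4] y [-22.9 -21.4 -20.5] z 158.82160957385292
-55 -12 -1 114 x [-7.6  2.   6.6] y [-25.1 -20.7 -18.7] z 184.39691545405515
-12 3 -1 60 x [2.2 6.8 9. ] y [-19.8 -10.8  -0.3] z 229.20294216381654
-12 3 1 7 x [8.4 8.7 9.3] y [0.1 1.6 2.2] z 229.5707346153344
```

Tip midpoint ≈ TCP + (0.3,-0.7), and the gap is about 45 mm. Relative to the ball I need about +2 in x and +0.5 in y, and the TCP at ≈ 116. Descending gently.

Emit:
apply_moves --pt "2 0.5 -3 0" --pt "0 0 -8 0" --pt "0 0 -8 0" --pt "0 0 -8 0" --pt "0 0 0 0" --pt "0 0 0 0"

```text
time_s: 10.85
tool_pos: [582.9, 60.0, 149.9]
orientation: [0.999, -0.046, -0.0, 0.0]
wrist_force: [0.2, -0.2, -0.2]
width: 0.627
grip_force: 3.4
```

```bash
python3 look.py l2; python3 tips.py | head -4
```

```text
[582.9   60.04 149.89] [ 1.   -0.05 -0.    0.  ] [ 0.19 -0.15 -0.22] 0.627101620309318 3.3626091165433536
scene tips px [333.7  291.41] 0.77
scene ball px [339.78 298.9 ] 0.57
scene tongs 0.72 570 [[500.0, -51.0, 1.0], [585.0, 39.0, 128.0], [592.0, 84.0, 211.0]]
scene ball 0.76 [583.38  58.58  53.92] 175 0.980875423069438
scene predicted tips px 337 288
crop 257 228
top predicted tips px 274 226
crop 194 166
wrist ball px [316.99 242.3 ] 0.62
wrist tongs 0.57 16160 [[579.0, 34.0, 99.0], [589.0, 58.0, 206.0], [594.0, 83.0, 212.0]]
wrist ball 0.68 [583.18  60.06  53.34] 2209 0.36734537161471303
wrist predicted tips px 316 262
[583.1  60.  150.3] 0.6266437396852819 3.362015546094881 [ 0.5 -0.   0.3]
wrist 0.86 top 211.774401814278
-140 -110 -1 170 x [-7.6  4.1  5.2] y [-25.4 -22.8 -21.3] z 78.14925570190596
-140 -110 1 180 x [-5.8  7.1  9.4] y [19.7 20.8 22.2] z 78.54282467176816
```

View pics/l2.png

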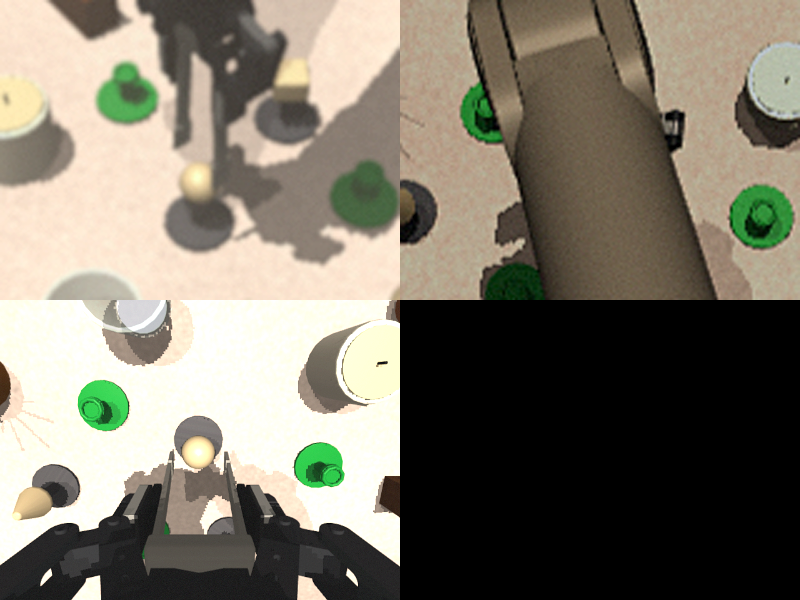

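The tips are centred about the ball on both views (ball at px (317,242) in the wrist image, between the tips at 275 and 362). Continuing down.

Emit:
apply_moves --pt "0 0.5 -4 0" --pt "0 0 -7 0" --pt "0 0 -7 0" --pt "0 0 -7 0" --pt "0 0 -6 0" --pt "0 0 -3 0" --pt "0 0 0 0" --pt "0 0 0 0"

```text
time_s: 12.6
tool_pos: [583.3, 60.6, 116.5]
orientation: [0.999, -0.046, 0.0, 0.0]
wrist_force: [0.5, 0.6, -0.4]
width: 0.626
grip_force: 3.4
```

```bash
python3 look.py l3; python3 tips.py | head -4
```

```text
[583.31  60.55 116.45] [ 1.   -0.05  0.    0.  ] [ 0.5   0.63 -0.36] 0.6259085060572085 3.3625119380485557
scene tips px [337.73 301.58] 0.57
scene ball px [337.98 301.01] 0.74
scene tongs 0.64 442 [[575.0, 34.0, 48.0], [585.0, 40.0, 96.0], [592.0, 84.0, 178.0]]
scene ball 0.65 [583.3   58.97  54.01] 163 0.8683504386323914
scene predicted tips px 337 300
crop 257 240
top ball 0.43 [375.6  311.01  67.19] 1256 13.676387512277865
top predicted tips px 274 228
crop 194 168
wrist ball px [317.82 263.28] 0.87
wrist tongs 0.67 16102 [[579.0, 35.0, 65.0], [589.0, 59.0, 172.0], [594.0, 83.0, 178.0]]
wrist ball 0.8 [583.17  60.13  53.39] 2873 0.3627746441462022
wrist predicted tips px 316 262
[583.1  60.5 116.4] 0.626237665704284 3.3621913308115836 [ 0.1  0.4 -0.7]
wrist 0.66 top 177.8573575995917
-140 -110 -1 191 x [-7.9  3.7  5.2] y [-25.5 -22.7 -21.2] z 43.72527867059756
-140 -110 1 185 x [-5.9  7.2  9.4] y [19.6 20.8 22.3] z 43.63299817930675
```

The tips bracket the ball, which hasn't moved. Closing in stages.

Emit:
apply_moves --pt "0 0 0 0" --pt "0 0 0 0" --jaw 0.605

```text
time_s: 13.75
tool_pos: [583.2, 60.5, 116.3]
orientation: [0.999, -0.046, -0.0, 0.0]
wrist_force: [0.6, 0.4, -0.5]
width: 0.606
grip_force: 3.8
```

Emit:
apply_moves --pt "0 0 0 0" --pt "0 0 0 0" --jaw 0.59

```text
time_s: 13.95
tool_pos: [583.1, 60.5, 116.4]
orientation: [0.999, -0.046, 0.0, 0.0]
wrist_force: [-0.3, -0.0, -0.5]
width: 0.592
grip_force: 4.1
```

Emit:
apply_moves --pt "0 0 0 0" --pt "0 0 0 0" --jaw 0.578

```text
time_s: 14.15
tool_pos: [583.2, 60.5, 116.4]
orientation: [0.999, -0.046, 0.0, 0.0]
wrist_force: [-0.7, 0.0, -0.4]
width: 0.575
grip_force: 4.6
```

Emit:
apply_moves --pt "0 0 0 0" --pt "0 0 0 0" --jaw 0.565

```text
time_s: 14.35
tool_pos: [583.2, 60.7, 116.4]
orientation: [0.999, -0.046, 0.0, -0.0]
wrist_force: [0.5, -0.4, -0.1]
width: 0.569
grip_force: 18.0
```

Firm contact at 0.569 (≈48.5 mm), as expected for the ball. Firming up and lifting slowly.

Emit:
apply_moves --pt "0 0 0 0" --pt "0 0 0 0" --pt "0 0 0 0" --pt "0 0 0 0" --jaw 0.54 --force 28

```text
time_s: 14.75
tool_pos: [583.2, 60.7, 116.4]
orientation: [0.999, -0.046, 0.0, -0.0]
wrist_force: [-0.7, 0.6, 0.1]
width: 0.568
grip_force: 30.1
```

Emit:
apply_moves --pt "0 0 2 0" --pt "0 0 4 0" --pt "0 0 6 0" --pt "0 0 6 0" --pt "0 0 4 0" --pt "0 0 0 0"

```text
time_s: 15.35
tool_pos: [583.8, 60.6, 139.4]
orientation: [0.999, -0.046, 0.001, -0.0]
wrist_force: [-0.4, 0.1, -1.0]
width: 0.568
grip_force: 30.0
```

```bash
python3 look.py l4
```

```text
[583.79  60.61 139.37] [ 1.   -0.05  0.   -0.  ] [-0.36  0.14 -1.01] 0.5680562124610432 30.030648708343506
scene tips px [336.7  295.92] 0.77
scene ball px [337.41 294.48] 0.69
scene tongs 0.97 475 [[577.0, 35.0, 70.0], [587.0, 43.0, 125.0], [592.0, 79.0, 200.0]]
scene ball 0.69 [ 498.2  -197.59   49.79] 338 15.126348101330658
scene predicted tips px 337 292
crop 257 232
top tongs 0.21 1382 [[337.0, 268.0, 17.0], [376.0, 308.0, 69.0], [414.0, 351.0, 74.0]]
top predicted tips px 274 226
crop 194 166
wrist ball px [320.32 260.69] 0.74
wrist tongs 0.57 16444 [[578.0, 36.0, 82.0], [589.0, 59.0, 193.0], [594.0, 82.0, 199.0]]
wrist ball 0.71 [583.18  59.88  75.34] 2951 0.3548435817880892
wrist predicted tips px 316 262
```

View pics/l4.png

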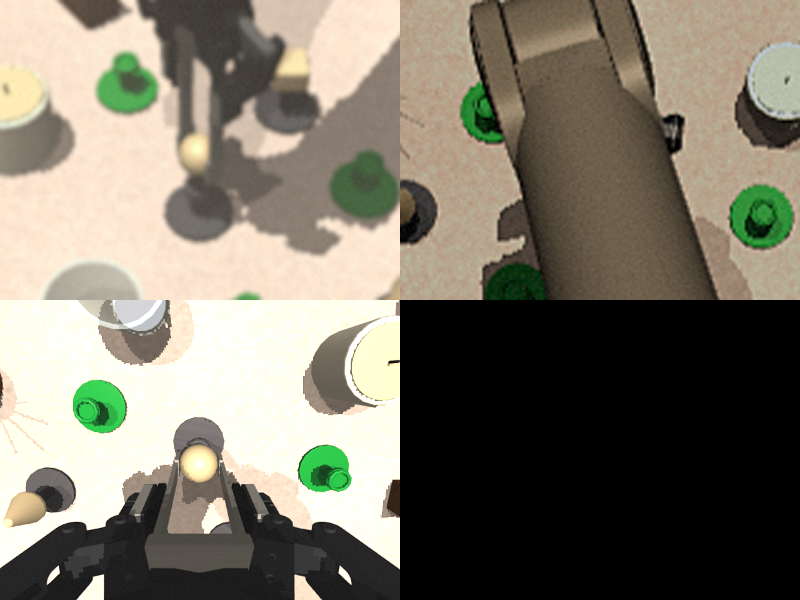

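The ball sits between the tips (wrist px (320,261)), raised 22 mm and free of its stand. Lifting a further 150 mm.

Emit:
apply_moves --pt "0 0 6 0" --pt "0 0 12 0" --pt "0 0 16 0" --pt "0 0 18 0" --pt "0 0 18 0" --pt "0 0 18 0" --pt "0 0 18 0" --pt "0 0 18 0"

```text
time_s: 16.9
tool_pos: [583.3, 60.6, 264.5]
orientation: [0.999, -0.046, 0.001, -0.0]
wrist_force: [-0.6, 0.4, -1.5]
width: 0.567
grip_force: 30.0
```

Emit:
apply_moves --pt "0 0 14 0" --pt "0 0 8 0" --pt "0 0 4 0" --pt "0 0 0 0" --pt "0 0 0 0" --pt "0 0 0 0" --pt "0 0 0 0" --pt "0 0 0 0"

```text
time_s: 17.7
tool_pos: [583.0, 60.5, 287.9]
orientation: [0.999, -0.046, -0.0, 0.0]
wrist_force: [0.4, -0.8, -2.2]
width: 0.56
grip_force: 30.0
```

```bash
python3 look.py l5; python3 -c "
from station import bot
print(abs(bot.get_obs()['joint_velocities']).max())"
```

```text
[582.98  60.49 287.89] [ 1.   -0.05 -0.    0.  ] [ 0.41 -0.8  -2.22] 0.5601350316256462 30.03130316734314
scene tips px [340.8  238.61] 0.57
scene ball px [339.9  238.61] 0.59
scene tongs 0.73 852 [[374.0, -177.0, 2.0], [585.0, 43.0, 277.0], [592.0, 79.0, 348.0]]
scene ball 0.63 [582.84  58.62 225.51] 189 0.670071924476997
scene predicted tips px 338 235
crop 258 175
top ball 0.15 [644.82 -93.28  63.14] 832 9.430818234124747
top predicted tips px 269 215
crop 189 155
wrist ball px [318.21 265.2 ] 0.75
wrist tongs 0.8 16493 [[577.0, 36.0, 228.0], [589.0, 59.0, 343.0], [594.0, 82.0, 349.0]]
wrist ball 0.83 [583.22  59.87 225.33] 2873 0.3571550277484857
wrist predicted tips px 316 262
0.002819443742060222
```

View pics/l5.png

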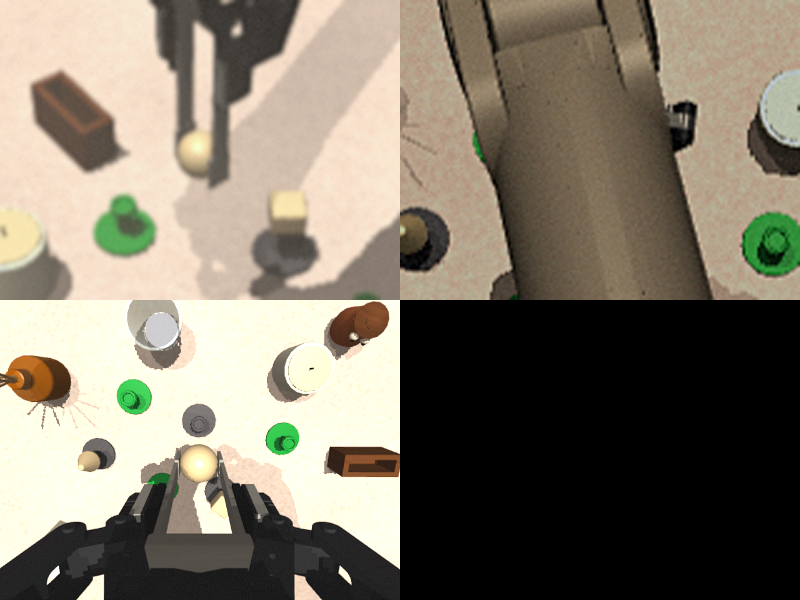

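The ball is held in the tips at z ≈ 225 mm, with its underside about 169 mm above the ring. The arm is still, the holder and the ball's stand are empty, and the other goods in view stand where they were. Handing in.

```bash
python3 -c "
from station import bot
print(bot.close_job())"
```

```text
the job is handed in; nothing more can be done
None
```

The job is handed in: the tongs were drawn from the holder and hold the soap ball still in the air, its underside about 169 mm above its stand; in the last pictures the other soaps and goods in view had not moved.

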